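# Drop the cage's feed hatch with the hook pole

### The job

Open the feed hatch high on the front of the steel recovery cage as clinic staff do with a nervous patient, keeping the gripper off it: take the hook pole from its stand, drop its hook into the ring eye at the hatch's top, and draw the hatch outward and down until it lies fully open, level. Then lay the pole back in the cradles it came from, hook hanging down, and let go of it; leave the squeegee beside it where it lies.

Things in the scene. Friction and masses are not known exactly. Their poses are not given: they have to be found in the camera images.
- pole_grip (a point): Hook pole: level steel rod, 16 mm thick, 0.25 kg. Point: middle of its black rubber grip (20 wide, 24 high, 80 mm long, on the rod's axis, near its centre of mass), 75 mm above the counter. z up as it lies. Rod along y, from y = +140 mm (plain end) to y = -150 mm, where a straight 9 mm thick pin, the hook, turns down (-z), ending 50 mm below the rod's axis.
- squeegee_grip (a point): Squeegee, a bystander in the stand's other place, parallel to the hook pole, 120 mm from it: same rod and grip, but a flat blade 75 mm wide instead of the hook. Point: middle of its grip, 75 mm up; y along the rod, blade at y = -150 mm.
- stand: White fixed pole stand; origin under its centre, z up. Base 230 x 200 x 8 mm. Two places for poles along y, at x = -60 and +60 mm; the hook pole may be in either. Each has two 12 mm long V cradles at y = -85 and +85 mm, 45 degree sides, mouth 62 mm wide, its lips 95 mm above the counter. A rod settles in the V with its axis 75 mm up, grip free between.
- eye (a point): Centre of the steel ring eye at the top of the cage's hatch, about 245 mm up; wire 6 mm, hole 41 mm wide, facing up when shut. Axes move with the hatch: x along the hinge, y out of its outer face, z up the panel. Panel 220 wide, 130 mm high; hinge line along its lower edge, 30 mm behind (-y) and 125 mm below the point. Outer face 30 mm behind it, top edge 5 mm above. The cage is 290 mm high.
- flap (a joint): Hatch angle, rad: 0 shut and upright, pi/2 fully open, level, at its stop; the top edge swings outward and down. Starts at 0 to 0.12. The stiff, damped hinge needs 1 to 3 N at the eye. Left alone it stays put below about 0.2 rad; past 0.6 rad it sinks by itself to the stop in a few seconds, once the hook is lifted up out of the eye.

How it is judged:
On the way, in this order (a step that is already met when the one before it is completed fails the run):
1. the pole's hook pin is in the ring eye while the hatch is still nearly shut (under 0.35 rad) (x of eye in the frame of pole_grip between -0.022 and 0.022 m and y of eye in the frame of pole_grip between -0.172 and -0.128 m and z of eye in the frame of pole_grip between -0.046 and 0.005 m and value of joint flap below 0.35 rad), for 0.1 s.
2. the hatch has come down past 0.4 rad with the hook still in the eye (x of eye in the frame of pole_grip between -0.03 and 0.03 m and y of eye in the frame of pole_grip between -0.18 and -0.12 m and z of eye in the frame of pole_grip between -0.055 and 0.005 m and value of joint flap above 0.4 rad), for 0.05 s.
At the end, for the whole second after the job is handed in: The hatch is open past 1.4 rad (level is 1.57); the hook pole lies still in the cradles it came from, its grip within 30 mm of where it began and its hook hanging down within 0.4 rad (value of joint flap above 1.4 rad and distance of pole_grip from where it was at the start of the episode below 0.03 m and angle between pole_grip's own z axis and vertical below 0.4 rad and linear speed of pole below 0.03 m/s); the robot touches nothing.
It fails at once if the gripper or arm pushes on the hatch itself (over 1 N) (contact force between any of the fingers, the arm and flap above 1 N).
It fails at once if the squeegee is moved more than 30 mm (distance of squeegee_grip from where it was at the start of the episode above 0.03 m).
It also fails if it takes over 48 s, if anything falls off the work surface, if the arm or the gripper's body presses on something with over 40 N, if the wrist force passes 120 N, or if a joint passes its speed limit or range.

### The arm

A 6-joint arm with a two-finger parallel gripper is mounted at the origin on the work surface. World frame = base frame: x ahead of the robot, y to its left, z up, the work surface at z = 0. Lengths are in m, angles in rad, forces in N, time in s.
With the tool pointing down it reaches from about 0.25 to 0.775 m from the base axis. Payload 4 kg.
Tool frame: the origin (TCP) lies on the centre line of the jaws, within the pads' length; the fingertips stand 14 mm ahead of it and the grasp point (between the pads) lies 5 mm behind it (robot.tcp_to_tips is the distance from the TCP to the fingertips, in m); z points along the fingers, y is the line along which they close (so a half turn about z gives the same grasp; the last joint's range is limited). The gripper opens to 94 mm and grips with 3 to 60 N. Pads are 16 mm wide; open, the fingers measure 119 mm over their backs; the gripper's body (75 mm by 177 mm) begins 78 mm behind the grasp point.
Start: joints at [1.185, 0.087, 1.371, -0, 1.684, -0.103], TCP at [0.153, 0.528, 0.22] pointing down, gripper open.
Joint ranges: [-3.1, 3.1], [-0.76, 2.03], [0.27, 2.55], [-1.08, 4.22], [0.17, 2.65], [-2.57, 2.57]. Speed limits (rad/s): [2.79, 2.79, 3.14, 3.14, 3.14, 3.14].

### API

Orientations are given as [roll, pitch, yaw] about the fixed x, y, z axes, in that order (R = Rz(yaw) Ry(pitch) Rx(roll)).
In Python, from bench import robot gives the robot as it stands.
- The arm moves only by the tool carry_out, never from a script. Its argument "increments" is a list of rows, each a list of 3 entries, a list of its own where there are three numbers: the closure in counts, from 0 (fully open) to 255 (shut), then the shift along the tool's x, y, z in mm, then the turn about the tool's z in degrees. In form: [[fingers, [dx, dy, dz], twist], ...]. A call has 1 to 8 rows; each row shifts and turns the commanded pose from where the row before left it, along the tool's axes as they then stand; what a row does not reach is not made up. A row lasts 1/10 s, in which the tool goes at most 50 mm and 8.59 degrees, less where a joint would pass 70% of its speed; a pose out of reach is approached as far as the arm can. A call with a gripper value outside its range is refused whole. The fingers move at their own pace and stop on an object; the grip force is fixed at half the most. Time passes only in rows, so rows that do not move let the fingers close. It gives the time, the measured TCP pose, the force, the opening and the grip force at its end, in the units of the state.
- robot.get_obs(): the state, without advancing time (a new reading comes with each control period).
- robot.snapshot(name): name is "side" or "top"; returns the picture (384x512x3 uint8, blue, green, red); there is no depth.
- robot.get_calibration(name): a dict with "vfov" (degrees; the focal length in pixels is half the picture's height over the tangent of half this angle, whatever the lens; pixels are square), "cx", "cy" (the principal point, pixels), "T" (4x4, takes a point from camera to world coordinates). Camera axes: x right, y down, z forward; pixel columns grow to the right and rows downward; lengths in m; the calibration is good to about 2 mm. A picture is of the moment at which its call begins. get_calibration takes no time and is no camera call.
- robot.close_job(): hands the job in; it is judged then, once.
The state is a dict: "time": time; "joint_positions": joint angles; "qvel": joint speeds; "joint_torque": joint torques, N m; "tool_pos": TCP position; "ee_rot": TCP orientation; "wrist_force": force on the tool from outside, world axes, zero at the start; "wrist_torque": the same for the moment, N m; "width": finger opening in m; "finger_force": force on a finger pad.
Only numpy, scipy, OpenCV 4.12 (cv2) and the standard library are available. Lean on these libraries where they do the work, as an engineer would, in place of code of your own. Each camera call takes 0.05 s, during which the arm holds its last target. There are 200 camera calls.

## Working session

There is one attempt and no reset: what is moved stays moved. The work goes in short steps, Python scripts to look and compute and a tool call to move; the robot and the scene stay as the last step left them, time stands still between calls to the robot, and variables do not carry over. Pictures are saved under pics/ and viewed, at most 10 in all, crops included, and the job is handed in when it is done.

Besides the shell and the picture viewer there is one more tool, called as name([rows], argument=value, ...), one row to a line, values as JSON. carry_out: Moves the arm, as the interface text tells. Its arguments: {"type":"object","properties":{"increments":{"type":"array","items":{"type":"array"}}},"required":["increments"]}

```bash
ls; mkdir -p pics
python3 - <<'E'
from bench import robot
import cv2,numpy as np
for n in("side","top"):
    cv2.imwrite(f"pics/{n}0.png",robot.snapshot(n)); c=robot.get_calibration(n); print(n,c["vfov"],c["cx"],c["cy"],np.round(c["T"],4).tolist(), [k for k in c])
o=robot.get_obs();print(o)
E
```

```text
pics
side 43.20721511569206 260.6871967523302 193.48931883961342 [[-0.886, -0.3482, 0.3062, 0.2638], [-0.4636, 0.6588, -0.5925, 0.5563], [0.0046, -0.667, -0.7451, 0.7865], [0.0, 0.0, 0.0, 1.0]] ['vfov', 'cx', 'cy', 'T']
top 50.334886622311494 252.5860063390448 185.19157903284182 [[-0.0157, -0.9929, 0.1179, 0.3803], [-0.9999, 0.0157, -0.0005, 0.0357], [-0.0013, -0.1179, -0.993, 1.0932], [0.0, 0.0, 0.0, 1.0]] ['vfov', 'cx', 'cy', 'T']
{'time': 0.1, 'joint_positions': array([ 1.18487890e+00,  8.78883500e-02,  1.37205643e+00, -1.03849864e-05,
        1.68358716e+00, -1.03106124e-01]), 'qvel': array([-0.00053505, -0.00080845, -0.00284144,  0.00053835, -0.00135694,
       -0.00048034]), 'joint_torque': array([ 2.64811475e-03, -3.41252911e+01, -3.03301549e+01,  7.19695073e-02,
        3.04151117e-02, -8.96721349e-05]), 'tool_pos': array([0.15332273, 0.5277312 , 0.2184409 ]), 'ee_rot': array([-3.13966260e+00, -1.89332311e-04,  2.85878001e+00]), 'wrist_force': array([-0.06410246, -0.31380556, -0.45121143]), 'wrist_torque': array([-0.0218567 ,  0.00211456,  0.04671857]), 'finger_force': 0.0, 'width': 0.09428565249673682}
```

View pics/side0.png

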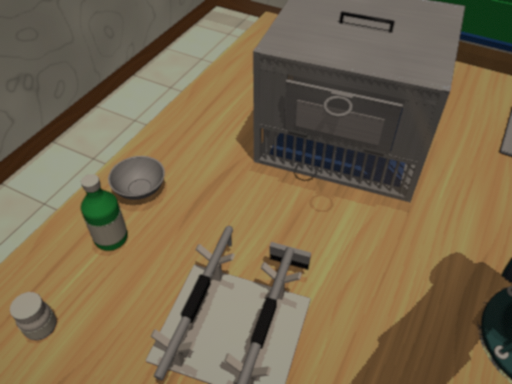

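View pics/top0.png

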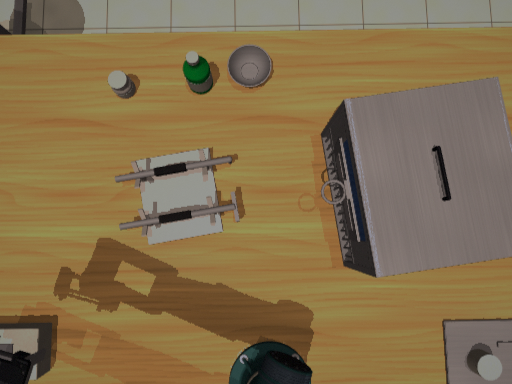

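The pole with no blade, farther from the robot, is the hook pole: top view from (117,178) to (232,158), grip about (170,170). The squeegee has its blade at (237,206). The ring is at about (333,191) in top and (338,105) in side. I'll measure these more closely.

```bash
cat > h.py <<'E'
import cv2,numpy as np
from bench import robot
def ray(n,uv):
    c=robot.get_calibration(n);f=192/np.tan(np.radians(c["vfov"])/2);T=np.array(c["T"])
    d=T[:3,:3]@np.array([(uv[0]-c["cx"])/f,(uv[1]-c["cy"])/f,1]);return T[:3,3],d/np.linalg.norm(d)
def plane(n,uv,z):
    p,d=ray(n,uv);return p+d*(z-p[2])/d[2]
def tri(a,b):
    p,d=ray("top",a);q,e=ray("side",b)
    s=np.linalg.lstsq(np.c_[d,-e],q-p,rcond=None)[0];A=p+d*s[0];B=q+e*s[1];return (A+B)/2,np.linalg.norm(A-B)
def proj(n,P):
    c=robot.get_calibration(n);f=192/np.tan(np.radians(c["vfov"])/2);T=np.array(c["T"])
    v=T[:3,:3].T@(np.array(P)-T[:3,3]);return np.array([c["cx"]+f*v[0]/v[2],c["cy"]+f*v[1]/v[2]])
E
python3 - <<'E'
from h import *
def blobs(n,im,box):
    x0,y0,x1,y1=box;m=(im[y0:y1,x0:x1].max(2)<50).astype(np.uint8)
    k,l,s,c=cv2.connectedComponentsWithStats(m)
    for i in range(1,k):
        if s[i,4]>40:
            ys,xs=np.where(l==i);r=cv2.minAreaRect(np.c_[xs,ys].astype(np.float32))
            print(n,s[i,4],c[i]+[x0,y0],r[1],r[2],plane(n,np.array(r[0])+[x0,y0],.075))
t=cv2.imread("pics/top0.png");s=cv2.imread("pics/side0.png")
blobs("top",t,(105,140,250,240));blobs("side",s,(140,220,320,383))
a=cv2.resize(t[140:245,105:255],None,fx=4,fy=4,interpolation=cv2.INTER_CUBIC)
b=cv2.resize(t[155:225,300:370],(400,400),interpolation=cv2.INTER_CUBIC)
c=cv2.resize(s[70:140,300:370],(400,400),interpolation=cv2.INTER_CUBIC)
cv2.imwrite("pics/c1.png",a);cv2.imwrite("pics/c2.png",np.hstack([b,c]))
E
```

```text
top 262 [169.96183206 169.13740458] (8.515480995178223, 31.86064338684082) 79.99201965332031 [0.54568179 0.24317395 0.075     ]
top 247 [174.72874494 216.46963563] (7.781517505645752, 32.378265380859375) 79.69515228271484 [0.42620113 0.23026975 0.075     ]
side 58 [275.96551724 257.5       ] (11.156637191772461, 5.093247413635254) 14.03624439239502 [0.46239518 0.11228469 0.075     ]
side 87 [298.93103448 263.86206897] (16.97749137878418, 5.093247413635254) 14.03624439239502 [0.42077414 0.10523016 0.075     ]
side 589 [196.2852292  297.69439728] (13.544023513793945, 47.90523910522461) 25.906511306762695 [0.54286672 0.24510316 0.075     ]
side 569 [263.73286467 321.26362039] (12.741711616516113, 48.05304718017578) 20.2248592376709 [0.42489954 0.23056937 0.075     ]
```

View pics/c1.png

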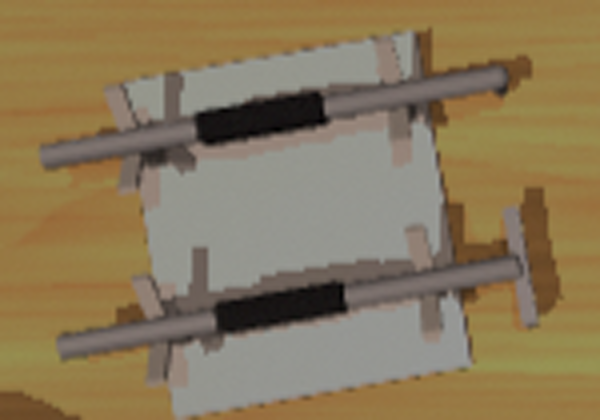

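View pics/c2.png

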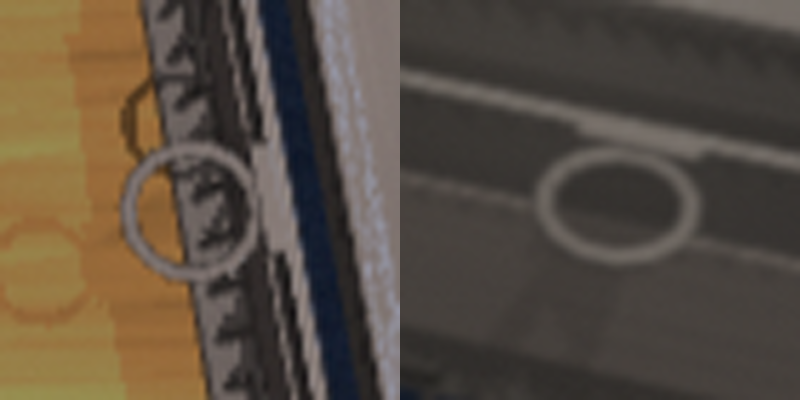

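c1: the pole's plain end is at px (115,179) and its hook end at (231,159). c2: the ring centre is at (332.8,191.5) in top and (337.7,105.5) in side.

Run:
```python
from h import *
print("ring",tri((332.8,191.5),(337.7,105.5)))
a=plane("top",(114.8,178.8),.075);b=plane("top",(230.4,158.9),.075);print("ends",a,b,np.linalg.norm(a-b),np.degrees(np.arctan2(*(a-b)[1::-1])))
print("mid grip",tri((169.96,169.14),(196.29,297.69)))
print("sq",tri((174.73,216.47),(263.73,321.26)))
t=cv2.imread("pics/top0.png")
# stand: white contour
m=((t.min(2)>120)&(np.ptp(t,axis=2)<25)).astype(np.uint8)[140:250,120:235]
m=cv2.morphologyEx(m,cv2.MORPH_CLOSE,np.ones((9,9)))
c=max(cv2.findContours(m,0,2)[0],key=cv2.contourArea)[:,0]+[120,140]
P=np.array([plane("top",p,.008)[:2] for p in c]);r=cv2.minAreaRect((P*1000).astype(np.float32));print("stand",r)
# cage roof corners
m=((t.min(2)>90)&(np.ptp(t,axis=2)<30)).astype(np.uint8);m[:,:335]=0;m[290:]=0
c=max(cv2.findContours(cv2.morphologyEx(m,2,np.ones((5,5))),0,2)[0],key=cv2.contourArea)
P=np.array([plane("top",p[0],.29)[:2] for p in c]);r=cv2.minAreaRect((P*1000).astype(np.float32));print("roof",r,cv2.boxPoints(r).tolist())
```

```text
ring (array([ 0.46513962, -0.13312249,  0.23947466]), np.float64(0.0012273860763563737))
ends [0.52293636 0.38138361 0.075     ] [0.56910476 0.09017426 0.075     ] 0.29484640856371314 99.00870769176915
mid grip (array([0.54527673, 0.24330661, 0.07144427]), np.float64(0.0013057565062151366))
sq (array([0.42575014, 0.23006148, 0.07415975]), np.float64(0.000582893559373205))
stand ((494.5130920410156, 234.47845458984375), (91.095458984375, 197.0985107421875), 8.999298095703125)
roof ((492.3949890136719, -334.14117431640625), (357.7622985839844, 318.5973815917969), 7.615261554718018) [[293.981201171875, -199.95285034179688], [336.20184326171875, -515.7402954101562], [690.8087768554688, -468.3294982910156], [648.588134765625, -152.54205322265625]]
```

carry_out([
  [0, [0, 0, 0], 8.1],
  [0, [0, 0, 0], 8.1],
  [0, [0, 0, 0], 8.1],
  [0, [0, 0, 0], 8.1],
  [0, [0, 0, 0], 8.1],
  [0, [0, 0, 0], 8.1],
  [0, [0, 0, 0], 8.1],
  [0, [0, 0, 0], 8.1],
])

```text
time: 0.9
tool_pos: [0.1534, 0.5279, 0.2188]
ee_rot: [-3.141, 0.001, 1.722]
wrist_force: [0.1, -1.0, -0.2]
width: 0.094
finger_force: 0.0
```

carry_out([
  [0, [-25, 25, 0], 0],
  [0, [-25, 25, 0], 0],
  [0, [-25, 25, 0], 0],
  [0, [-25, 25, 0], 0],
  [0, [-25, 25, 0], 0],
  [0, [-25, 25, 0], 0],
  [0, [-25, 25, 0], 0],
  [0, [-25, 25, 0], 0],
])

```text
time: 1.7
tool_pos: [0.3831, 0.3607, 0.2189]
ee_rot: [-3.141, 0.0, 1.728]
wrist_force: [-0.4, 1.2, -0.5]
width: 0.0939
finger_force: 0.0
```

carry_out([
  [0, [-25, 25, 0], 0],
  [0, [-25, 25, 0], 0],
  [0, [-25, 25, 0], 0],
  [0, [-25, 25, 0], 0],
  [0, [-25, 25, 5], 0],
  [0, [-10, 10, 10], 0],
  [0, [0, 0, 0], 0],
  [0, [0, 0, 0], 0],
])

```text
time: 2.5
tool_pos: [0.5356, 0.2502, 0.2035]
ee_rot: [-3.139, -0.001, 1.728]
wrist_force: [-0.6, 0.6, 0.1]
width: 0.0941
finger_force: 0.0
```

carry_out([
  [0, [-9, 8, 0], 0],
  [0, [0, 0, 20], 0],
  [0, [0, 0, 25], 0],
  [0, [0, 0, 25], 0],
  [0, [0, 0, 25], 0],
  [0, [0, 0, 20], 0],
  [0, [0, 0, 12], 0],
  [0, [0, 0, 6], 0],
])

```text
time: 3.3
tool_pos: [0.5454, 0.2424, 0.0707]
ee_rot: [-3.141, 0.0, 1.729]
wrist_force: [-0.3, 0.0, 0.0]
width: 0.0936
finger_force: 0.0
```

Run:
```python
from h import *
print(robot.get_obs()["tool_pos"])
s=robot.snapshot("side");t=robot.snapshot("top")
a=cv2.resize(s[200:384,140:340],None,fx=2,fy=2);b=cv2.resize(t[120:250,90:260],None,fx=2.2,fy=2.2)
b=cv2.copyMakeBorder(b,0,a.shape[0]-b.shape[0],0,0,0);cv2.imwrite("pics/g1.png",np.hstack([a,b]))
```

```text
[0.5454432  0.24239465 0.07072883]
```

View pics/g1.png

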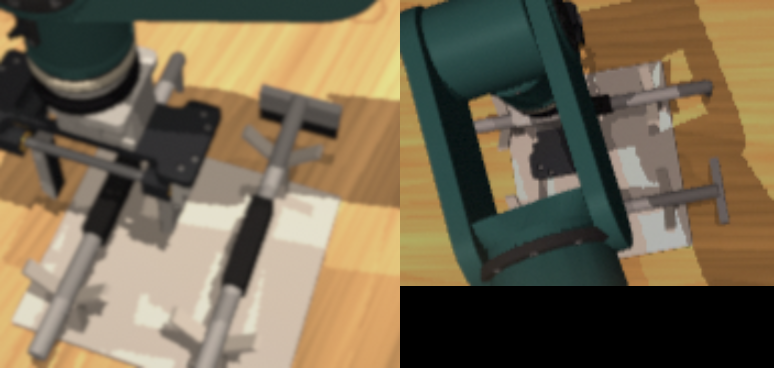

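The fingers straddle the hook pole's grip, at crop px (45,185) and (165,210), and clear the squeegee. Closing.

carry_out([
  [255, [0, 0, 0], 0],
  [255, [0, 0, 0], 0],
  [255, [0, 0, 0], 0],
  [255, [0, 0, 0], 0],
  [255, [0, 0, 0], 0],
  [255, [0, 0, 0], 0],
  [255, [0, 0, 0], 0],
  [255, [0, 0, 0], 0],
])

```text
time: 4.2
tool_pos: [0.546, 0.242, 0.0714]
ee_rot: [-3.142, -0.0, 1.728]
wrist_force: [0.1, 1.3, 0.5]
width: 0.0333
finger_force: 0.0
```

carry_out([
  [255, [0, 0, 0], 0],
  [255, [0, 0, 0], 0],
  [255, [0, 0, -5], 0],
  [255, [0, 0, -10], 0],
  [255, [0, 0, -15], 0],
  [255, [0, 0, -20], 0],
  [255, [0, 0, -20], 0],
  [255, [0, 0, 0], 0],
])

```text
time: 5.0
tool_pos: [0.5487, 0.2429, 0.1468]
ee_rot: [3.132, -0.002, 1.728]
wrist_force: [-0.5, 0.1, -2.6]
width: 0.0199
finger_force: 30.0
```

carry_out([
  [255, [0, 0, -25], 0],
  [255, [0, 0, -30], 0],
  [255, [0, 0, -30], 0],
  [255, [0, 0, -30], 0],
  [255, [0, 0, -30], 0],
  [255, [-15, -10, -28], 0],
  [255, [-25, -17, 0], 0],
  [255, [-25, -17, 0], 0],
])

```text
time: 5.8
tool_pos: [0.5129, 0.1705, 0.3154]
ee_rot: [3.139, 0.0, 1.729]
wrist_force: [0.4, -0.7, -3.0]
width: 0.02
finger_force: 30.0
```

carry_out([
  [255, [-25, -17, 0], 0],
  [255, [-25, -17, 0], 0],
  [255, [-25, -17, 0], 0],
  [255, [-20, -15, 0], 0],
  [255, [-10, -10, 0], 0],
  [255, [0, 0, 0], 0],
  [255, [0, 0, 0], 0],
])

```text
time: 6.5
tool_pos: [0.4543, 0.0558, 0.3145]
ee_rot: [3.141, -0.001, 1.728]
wrist_force: [0.1, 0.2, -3.3]
width: 0.0201
finger_force: 30.0
```

Run:
```python
from h import *
o=robot.get_obs();print(o["tool_pos"],o["ee_rot"],o["width"])
s=robot.snapshot("side");t=robot.snapshot("top");cv2.imwrite("pics/s2.png",s);cv2.imwrite("pics/t2.png",t)
a=cv2.resize(s[40:170,250:400],(400,347),interpolation=2);b=cv2.resize(t[130:260,230:380],(400,347),interpolation=2)
cv2.imwrite("pics/h1.png",np.hstack([a,b]))
```

```text
[0.45430727 0.05578431 0.31445081] [ 3.14086199e+00 -8.19339845e-04  1.72784325e+00] 0.020112751048580586
```

View pics/h1.png

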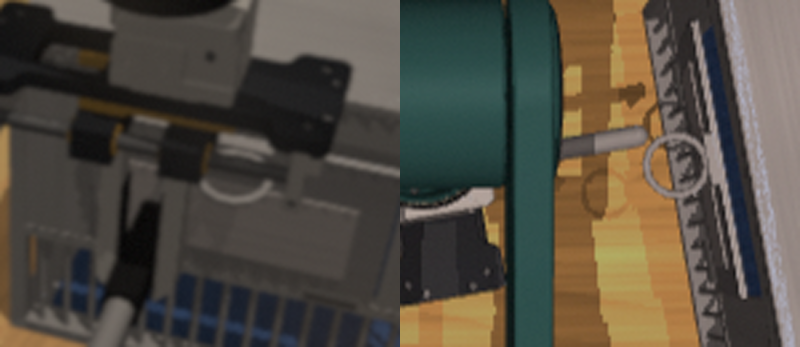

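The rod's hook end is at top px (321.6,179.6), beside and in front of the ring at (332.8,191.5). The arm hides the hook in the side view.

Run:
```python
from h import *
e=plane("top",(321.6,179.6),.3195); a=plane("top",((575-400)/2.667+229.7,147/2.667+129.7),.3195);print(e,a,np.degrees(np.arctan2(*(a-e)[1::-1])))
tip=e+np.array([-.156,.988,0])*.0045; print("pin est",tip,"TCP-based",[.4543+.15*.156,.0558-.15*.988])
t=np.array([.4651,-.1331]);
for p in(tip[:2],np.array([.4777,-.0924])):
    d=t-p;print("tool x,y move",np.array([d@[-.156,.988],d@[.988,.156]])*1000)
# cage front yaw: points along the hatch top edge line in top view
for z,(u1,v1),(u2,v2) in((.25,((665-400)/2.667+230,0+130),((747-400)/2.667+230,295/2.667+130)),):
    A=plane("top",(u1,v1),z);B=plane("top",(u2,v2),z);print(A,B,np.degrees(np.arctan2(*(A-B)[1::-1])))
```

```text
[ 0.48090003 -0.09667897  0.3195    ] [ 0.47166156 -0.04622364  0.3195    ] 100.37602955721954
pin est [ 0.48019803 -0.09223297  0.3195    ] TCP-based [0.47769999999999996, -0.0924]
tool x,y move [-38.02133285 -21.29210624]
tool x,y move [-38.246 -18.798]
[ 0.59526216 -0.12870855  0.25      ] [ 0.36292601 -0.18279479  0.25      ] 13.104660777448593
```

carry_out([
  [255, [-10, -5, 0], 0],
  [255, [-14, -8, 0], 0],
  [255, [-9, -5, 0], 0],
  [255, [-5, -2, 0], 0],
  [255, [0, 0, 0], 0],
  [255, [0, 0, 0], 0],
])

```text
time: 7.2
tool_pos: [0.4404, 0.0148, 0.3145]
ee_rot: [3.141, -0.0, 1.728]
wrist_force: [-0.0, 0.1, -2.9]
width: 0.0201
finger_force: 30.0
```

carry_out([
  [255, [0, 0, 8], 0],
  [255, [0, 0, 8], 0],
  [255, [0, 0, 8], 0],
  [255, [0, 0, 8], 0],
  [255, [0, 0, 8], 0],
  [255, [0, 0, 0], 0],
])

```text
time: 7.8
tool_pos: [0.4396, 0.0148, 0.2726]
ee_rot: [-3.139, -0.001, 1.728]
wrist_force: [-0.9, -0.9, -2.8]
width: 0.0197
finger_force: 30.0
```

Run:
```python
from h import *
o=robot.get_obs();print(o["tool_pos"],o["ee_rot"],o["wrist_force"])
s=robot.snapshot("side");t=robot.snapshot("top")
a=cv2.resize(s[70:140,290:390],(400,280),interpolation=2);b=cv2.resize(t[160:230,290:390],(400,280),interpolation=2)
cv2.imwrite("pics/h2.png",np.hstack([a,b]))
```

```text
[0.43957981 0.01480548 0.2726142 ] [-3.13855725e+00 -8.91130125e-04  1.72789650e+00] [-0.89422061 -0.85269821 -2.76656155]
```

View pics/h2.png

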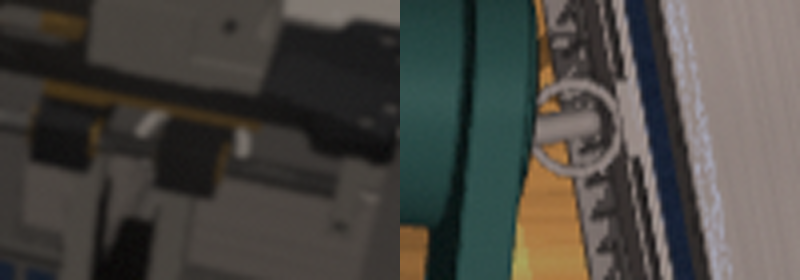

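The top view shows the rod's end at crop (603,123) over the ring centred at (578,128). After perspective correction the pin is centred in the ring. I'll lower a little more, then pull.

carry_out([
  [255, [0, 0, 8], 0],
  [255, [0, 0, 8], 0],
  [255, [0, 0, 0], 0],
  [255, [0, 0, 0], 0],
  [255, [0, 0, 0], 0],
])

```text
time: 8.4
tool_pos: [0.4404, 0.0147, 0.2587]
ee_rot: [3.141, 0.0, 1.728]
wrist_force: [-0.7, -0.6, -2.3]
width: 0.0198
finger_force: 30.0
```

carry_out([
  [255, [5, 0, 0], 0],
  [255, [5, 0, 0], 0],
  [255, [5, 0, 0], 0],
  [255, [5, 0, 1], 0],
  [255, [5, 0, 2], 0],
  [255, [5, 0, 2], 0],
  [255, [5, 0, 2], 0],
  [255, [0, 0, 0], 0],
])

```text
time: 9.2
tool_pos: [0.4344, 0.0503, 0.2511]
ee_rot: [-3.141, -0.001, 1.729]
wrist_force: [0.0, 0.5, -3.0]
width: 0.0198
finger_force: 30.0
```

carry_out([
  [255, [5, 0, 2], 0],
  [255, [5, 0, 2], 0],
  [255, [5, 0, 3], 0],
  [255, [5, 0, 3], 0],
])

```text
time: 9.6
tool_pos: [0.4316, 0.0687, 0.2407]
ee_rot: [-3.141, 0.001, 1.727]
wrist_force: [1.7, -5.9, -6.7]
width: 0.0198
finger_force: 30.0
```

Run:
```python
from h import *
o=robot.get_obs();print(o["tool_pos"],o["ee_rot"],o["wrist_force"],o["wrist_torque"])
s=robot.snapshot("side");t=robot.snapshot("top")
a=cv2.resize(s[60:160,250:390],(400,286),interpolation=2);b=cv2.resize(t[150:250,270:370],(400,400),interpolation=2)
a=cv2.copyMakeBorder(a,0,114,0,0,0)
cv2.imwrite("pics/h3.png",np.hstack([a,b]))
```

```text
[0.43162615 0.06868869 0.24068515] [-3.14083904e+00  1.48716244e-03  1.72725820e+00] [ 1.73884994 -5.92043177 -6.68767476] [-0.71804071 -0.20048808  0.11096711]
```

View pics/h3.png

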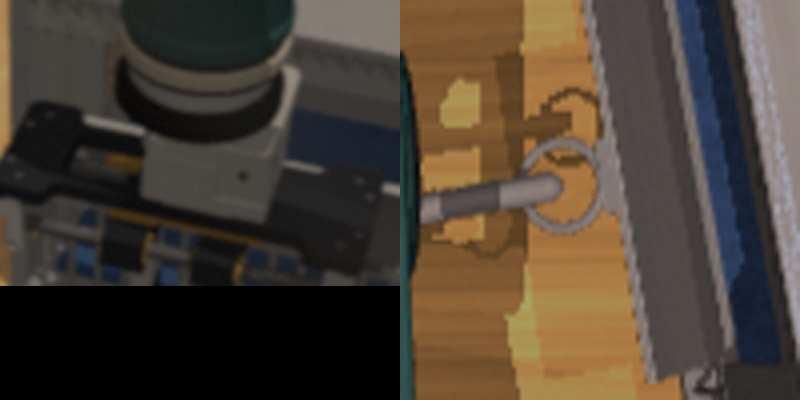

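The hatch is opening. The pin, at crop (550,188), sits inside the ring centred at (565,185), and the panel's top edge has swung out. I'll follow the arc further.

carry_out([
  [255, [4, 0, 3], 0],
  [255, [3, 0, 4], 0],
  [255, [3, 0, 4], 0],
  [255, [3, 0, 5], 0],
  [255, [3, 0, 5], 0],
  [255, [3, 0, 6], 0],
  [255, [3, 0, 6], 0],
  [255, [2, 0, 6], 0],
])

```text
time: 10.5
tool_pos: [0.4283, 0.0917, 0.2018]
ee_rot: [3.141, 0.003, 1.727]
wrist_force: [1.6, -6.2, -4.9]
width: 0.0198
finger_force: 30.0
```

carry_out([
  [255, [1, 0, 0], 0],
  [255, [0, 0, 0], 0],
  [255, [0, 0, 0], 0],
  [255, [0, 0, 0], 0],
])

```text
time: 10.9
tool_pos: [0.428, 0.092, 0.2012]
ee_rot: [-3.14, 0.004, 1.727]
wrist_force: [3.5, -7.7, -8.0]
width: 0.0202
finger_force: 30.0
```

Run:
```python
from h import *
o=robot.get_obs();print(o["tool_pos"],o["ee_rot"],o["wrist_force"],o["wrist_torque"])
s=robot.snapshot("side");t=robot.snapshot("top")
a=cv2.resize(s[60:180,250:390],(400,343),interpolation=2);b=cv2.resize(t[150:250,270:370],(400,400),interpolation=2)
a=cv2.copyMakeBorder(a,0,57,0,0,0)
cv2.imwrite("pics/h4.png",np.hstack([a,b]))
```

```text
[0.42795462 0.09200263 0.2012169 ] [-3.14047155  0.00387558  1.72674487] [ 3.49435646 -7.65338821 -8.03650413] [-1.15847211 -0.48100496  0.2716356 ]
```

View pics/h4.png

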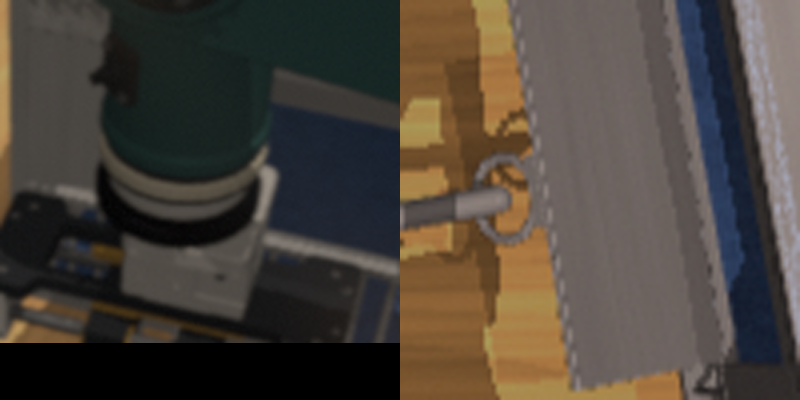

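The ring shows as an ellipse of about 60x85 px, so the hatch is near 0.8 rad with the pin still in it. I'll slacken the pull and lift the hook out.

carry_out([
  [255, [-4, 0, -3], 0],
  [255, [-3, 0, -8], 0],
  [255, [0, 0, -12], 0],
  [255, [0, 0, -15], 0],
  [255, [0, 0, -20], 0],
  [255, [0, 0, -20], 0],
  [255, [0, 0, -20], 0],
  [255, [0, 0, 0], 0],
])

```text
time: 11.8
tool_pos: [0.4304, 0.0872, 0.3055]
ee_rot: [3.133, 0.0, 1.728]
wrist_force: [0.3, -0.5, -2.4]
width: 0.0197
finger_force: 30.0
```

Run:
```python
from h import *
o=robot.get_obs();print(o["tool_pos"],o["ee_rot"],o["wrist_force"],o["wrist_torque"])
s=robot.snapshot("side");t=robot.snapshot("top")
cv2.imwrite("pics/t5.png",t);cv2.imwrite("pics/s5.png",s)
P=plane("top",(0,0),0)
import numpy as np
# panel outer top-edge row profile around image row 205
r=cv2.cvtColor(t,cv2.COLOR_BGR2HSV)[215:225,280:370,1].mean(0).astype(int);print(r.tolist())
```

```text
[0.43040513 0.08715849 0.3055218 ] [3.13252199e+00 4.27661972e-04 1.72815609e+00] [ 0.30857841 -0.49692658 -2.44640294] [-0.02275877  0.06233138 -0.01369019]
[155, 156, 156, 154, 157, 155, 156, 158, 157, 156, 118, 40, 28, 27, 27, 27, 28, 28, 28, 28, 28, 28, 29, 29, 29, 28, 29, 28, 29, 29, 28, 29, 29, 28, 28, 28, 29, 30, 29, 29, 28, 28, 29, 29, 30, 29, 29, 29, 28, 29, 29, 29, 30, 29, 30, 30, 30, 30, 29, 29, 30, 29, 28, 29, 29, 26, 28, 28, 27, 28, 30, 72, 118, 138, 138, 138, 139, 136, 140, 141, 140, 103, 44, 26, 29, 29, 23, 15, 14, 13]
```

carry_out([
  [255, [10, 10, 0], 0],
  [255, [20, 20, 0], 0],
  [255, [20, 20, 0], 0],
  [255, [20, 20, 0], 0],
  [255, [20, 20, 0], 0],
  [255, [20, 20, 0], 0],
  [255, [15, 15, 0], 0],
  [255, [10, 13, 0], 0],
])

```text
time: 12.7
tool_pos: [0.5444, 0.2441, 0.2978]
ee_rot: [-3.138, -0.0, 1.729]
wrist_force: [-0.3, -0.1, -3.4]
width: 0.0202
finger_force: 30.0
```

carry_out([
  [255, [0, 0, 20], 0],
  [255, [0, 0, 30], 0],
  [255, [0, 0, 30], 0],
  [255, [0, 0, 30], 0],
  [255, [0, 0, 20], 0],
  [255, [0, 0, 10], 0],
  [255, [0, 0, 0], 0],
  [255, [0, 0, 0], 0],
])

```text
time: 13.5
tool_pos: [0.5445, 0.2422, 0.1609]
ee_rot: [3.141, -0.0, 1.728]
wrist_force: [0.1, 0.6, -2.8]
width: 0.0201
finger_force: 30.0
```

Run:
```python
from h import *
o=robot.get_obs();p=o["tool_pos"];print(p,o["ee_rot"],o["wrist_force"],o["wrist_torque"])
d=np.array([.546,.2422])-p[:2];print("to go",d@[-.156,.988]*1000,d@[.988,.156]*1000,(p[2]-.0707)*1000)
s=robot.snapshot("side");t=robot.snapshot("top")
a=cv2.resize(s[140:384,120:340],(396,439),interpolation=2);b=cv2.resize(t[120:250,90:250],None,fx=2.4,fy=2.4)
b=cv2.copyMakeBorder(b,0,a.shape[0]-b.shape[0],0,0,0);cv2.imwrite("pics/p1.png",np.hstack([a,b]))
r=cv2.cvtColor(t,cv2.COLOR_BGR2HSV)[215:225,250:340,1].mean(0).astype(int);print(np.where(r<60)[0][:3]+250)
```

```text
[0.54445384 0.24223606 0.16089709] [ 3.14091964e+00 -3.20562828e-04  1.72808722e+00] [ 0.07855291  0.61328015 -2.79767989] [-2.18886265e-02  4.50774979e-02 -5.04163811e-05]
to go -0.2768273857897833 1.5219797258763987 90.1970858942047
[291 292 293]
```

View pics/p1.png

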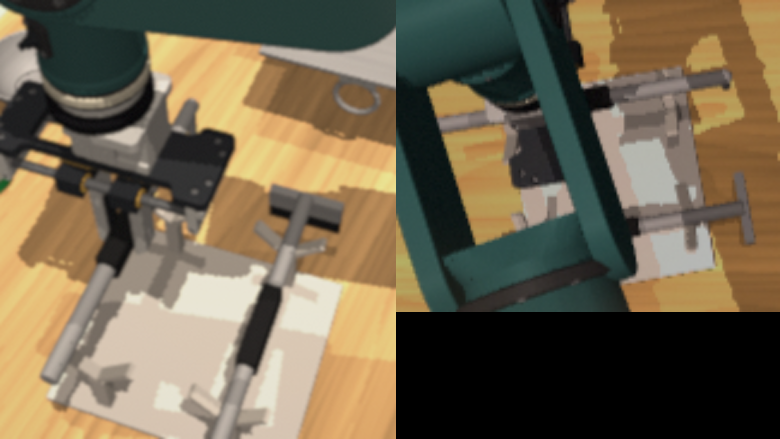

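The pole is above its cradles. In p1 the plain end is at crop (50,378) side and (440,125) top, and the hook end is at (187,110) and (727,79). The ring now hangs below the level hatch, at side crop (357,97). I'll check the tilt numerically.

Run:
```python
from h import *
a,_=tri((108,171.8),(147.6,349.7));b,_2=tri((227.6,152.6),(223.6,200.8));print(a,_,b,_2)
p=robot.get_obs()["tool_pos"];y=np.array([-.156,.988,0])
for s in(.14,-.15):print("expected",p+y*s+[0,0,.005])
print("hatch edge",plane("top",(291,220),.12), "hinge y expected -.163 at eye x")
```

```text
[0.5306897  0.37439718 0.14477593] 0.0014622969460434732 [0.57299951 0.09354345 0.14810455] 0.00480560025306681
expected [0.52321239 0.38054663 0.16730919]
expected [0.56845239 0.09402663 0.16730919]
hatch edge [ 0.41127259 -0.05473952  0.12      ] hinge y expected -.163 at eye x
```

Run:
```python
from h import *
p=robot.get_obs()["tool_pos"];y=np.array([-.156,.988,0])
for s in(.14,-.15):
    P=p+y*s+[0,0,.005];u=proj("side",P);v=proj("top",P);print("side",u,"crop",(u-[120,140])*1.8,"top",v,"crop",(v-[90,120])*2.4+[396,0])
o,d=ray("side",(318,193.6));print("ring",o+d*((-.05-o[1])/d[1]),o+d*((.09-o[2])/d[2]))
```

```text
side [147.07414746 349.02180713] crop [ 48.73346543 376.23925283] top [101.6231687  173.29728664] crop [423.89560488 127.91348793]
side [226.53234961 194.88854958] crop [191.7582293   98.79938925] top [226.51833486 151.92167233] crop [723.64400365  76.6120136 ]
ring [ 0.45254423 -0.05        0.08882085] [ 0.45222531 -0.04897528  0.09      ]
```

The ring is at z≈0.089, so the hatch is fully open, and the pole is level. Lowering.

carry_out([
  [255, [0, 1.5, 10], 0],
  [255, [0, 0, 20], 0],
  [255, [0, 0, 20], 0],
  [255, [0, 0, 15], 0],
  [255, [0, 0, 10], 0],
  [255, [0, 0, 6], 0],
  [255, [0, 0, 4], 0],
  [255, [0, 0, 0], 0],
])

```text
time: 14.4
tool_pos: [0.5457, 0.242, 0.0755]
ee_rot: [3.141, -0.0, 1.728]
wrist_force: [0.2, -0.9, -2.8]
width: 0.0198
finger_force: 30.0
```

carry_out([
  [255, [0, 0, 2], 0],
  [255, [0, 0, 1], 0],
  [255, [0, 0, 1], 0],
  [255, [0, 0, 0], 0],
  [255, [0, 0, 0], 0],
])

```text
time: 14.9
tool_pos: [0.5465, 0.2423, 0.0741]
ee_rot: [3.138, -0.0, 1.728]
wrist_force: [-3.0, 0.0, 5.4]
width: 0.0198
finger_force: 30.0
```

In contact with the cradles. Release.

carry_out([
  [200, [0, 0, 0], 0],
  [150, [0, 0, 0], 0],
  [60, [0, 0, 0], 0],
  [0, [0, 0, 0], 0],
  [0, [0, 0, 0], 0],
  [0, [0, 0, 0], 0],
  [0, [0, 0, 0], 0],
  [0, [0, 0, 0], 0],
])

```text
time: 15.7
tool_pos: [0.5456, 0.242, 0.0714]
ee_rot: [3.142, -0.0, 1.728]
wrist_force: [0.7, -0.0, 0.8]
width: 0.0726
finger_force: 0.0
```

carry_out([
  [0, [0, 0, 0], 0],
  [0, [0, 0, 0], 0],
  [0, [0, 0, -10], 0],
  [0, [0, 0, -20], 0],
  [0, [0, 0, -30], 0],
  [0, [0, 0, -40], 0],
  [0, [0, 0, -40], 0],
  [0, [0, 0, -20], 0],
])

```text
time: 16.5
tool_pos: [0.5468, 0.2424, 0.2374]
ee_rot: [3.134, -0.001, 1.728]
wrist_force: [0.2, 0.4, 0.2]
width: 0.0941
finger_force: 0.0
```

carry_out([
  [0, [20, -20, 0], 0],
  [0, [25, -25, 0], 0],
  [0, [25, -25, 0], 0],
  [0, [25, -25, 0], 0],
  [0, [25, -25, 0], 0],
  [0, [25, -25, 0], 0],
  [0, [25, -25, 0], 0],
  [0, [25, -25, 0], 0],
])

```text
time: 17.3
tool_pos: [0.3213, 0.4048, 0.2326]
ee_rot: [3.14, -0.001, 1.728]
wrist_force: [0.5, 0.4, 0.2]
width: 0.0941
finger_force: 0.0
```

carry_out([
  [0, [25, -25, 0], 0],
  [0, [25, -25, 0], 0],
  [0, [25, -25, 0], 0],
  [0, [25, -25, 0], 0],
  [0, [20, -20, 0], 0],
  [0, [0, 0, 0], 0],
  [0, [0, 0, 0], 0],
])

```text
time: 18.0
tool_pos: [0.185, 0.5039, 0.2321]
ee_rot: [3.141, -0.0, 1.729]
wrist_force: [0.4, -0.0, 0.2]
width: 0.094
finger_force: 0.0
```

Run:
```python
from h import *
o=robot.get_obs();print(o["time"],o["tool_pos"],o["wrist_force"],o["width"])
t=robot.snapshot("top");s=robot.snapshot("side")
def blobs(n,im,box):
    x0,y0,x1,y1=box;m=(im[y0:y1,x0:x1].max(2)<50).astype(np.uint8)
    k,l,st,c=cv2.connectedComponentsWithStats(m)
    for i in range(1,k):
        if 200<st[i,4]<900: print(n,st[i,4],c[i]+[x0,y0],plane(n,c[i]+[x0,y0],.075))
blobs("top",t,(105,140,250,240));blobs("side",s,(140,220,320,383))
# change against the first pictures around the pole
for n,im,b in(("top",t,(105,145,250,235)),("side",s,(150,220,320,384))):
    r=cv2.imread(f"pics/{n}0.png");d=cv2.absdiff(im,r)[b[1]:b[3],b[0]:b[2]].max(2);print(n,"changed px",(d>45).sum(),d.size)
```

```text
18.0 [0.18499512 0.50392971 0.23214881] [ 0.38608655 -0.0142948   0.15840532] 0.0939540762296517
top 266 [169.87593985 169.11278195] [0.54539615 0.24304019 0.075     ]
top 246 [174.67886179 216.46341463] [0.42601141 0.23011208 0.075     ]
side 505 [196.52079208 297.55049505] [0.54302888 0.24431349 0.075     ]
side 564 [263.7429078  321.29787234] [0.42522555 0.23042923 0.075     ]
top changed px 212 13050
side changed px 194 27880
```

Both grips are back within about 1 mm of where they started. The hatch is level and the arm is clear.

```bash
python3 -c "
from bench import robot
print(robot.close_job())"
```

```text
the job is handed in; nothing more can be done
None
```

I handed the job in at about 18 s: the hatch lies open and level, the hook pole is back in its own cradles and released, and the squeegee is where it was; the hand-in returned no verdict.

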